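# Load a nameplate into the engraving fixture

## Task

Load the small rectangular brass nameplate lying on the engraving fixture: with the fingertips, and without ever lifting it off the bed, slide it up flush against the long fence while it is still well short of the end stop, then keep it against the fence and drag it along until it is fully home in the corner, touching both fence and end stop. Then push the cam clamp's lever round until it lies parallel to the fence, so that the plate is clamped in the corner, and leave everything else lying as it is.

Things in the scene. Friction and masses are not known exactly. Their poses are not given: they have to be found in the camera images.
- nameplate: The work: brass plate 36 mm (x) by 60 mm (y), 8 mm thick, about 150 g, a small screw hole near each short end. Starts flat on the fixture's bed near its right (-y) end, 25 mm or more short of the fence, turned up to 0.45 rad from it. Origin: centre of its underside, z up; a half turn looks the same. Slides easily on the bed (friction about 0.3; fingertips grip better) when pressed with 5 to 15 N.
- fixture: Fixed aluminium bed, x -85..75, y -150..150 mm, top at z = 12; origin on the bench. x points away from the robot, y left; turned up to 0.25 rad. Steel fence along y: front face at x = 45, y -135..90, 15 wide. Steel end stop along x: right face at y = 75, x -3..45, 15 wide. Both 6 mm high, 2 mm lower than the plate's top. Plate home: its origin at (27, 45, 12), its y along this y, either way round.
- corner (a point): The inner corner where the faces of fence and end stop meet, on the bed's top, at (45, 75, 12) mm in the fixture's frame.
- lever_pivot (a point): Upright axis of the cam clamp, at bed height, (-12.7, 40, 12) mm in the fixture's frame. A steel disc (radius 16 mm, 7 mm high, centre 6 mm off the axis) turns on it and nips the plate's front edge when the lever is parallel to the fence; open, it leaves the plate 3 to 6 mm of play. On top a hub of 9 mm radius, up to 26 mm above the bed.
- lever_knob (a point): Centre of the black ball (18 mm across) at the end of the clamp's lever, 73 mm from the pivot axis, 17 mm above the bed. Between hub and ball the lever is a level steel rod 8 mm thick, its centre 16 to 17 mm above the bed, with free space under it.
- cam_lever (a joint): Lever angle, rad. 0: open, the lever points to the fixture's -x (to the robot). Grows counter-clockwise seen from above, the knob swinging to the right; at 1.57 the lever points to the fixture's -y, parallel to the fence, and the plate is clamped; end stop at 1.65. Starts between 0 and 0.3, stays where it is left, needs about 1 N at the knob, a few N at the end as the cam bites.
- tag_disc: Bystander: round brass tag, 32 mm across, 5 mm thick, flat on the fixture's bed to the left of the end stop. Origin: centre of its underside.
- door_plate: Bystander: larger brass plate, 100 x 60 x 6 mm, on the bench to the left of the fixture. Origin: centre of its underside.
- padlock: Bystander: brass padlock standing upright on the bench behind the fixture, 18 x 40 mm, 63 mm high with its steel shackle. Origin: centre of its underside.
- lock_cylinder: Bystander: brass profile lock cylinder, 62 mm long in x, 17 mm wide, 33 mm high, on the bench to the left of the fixture. Origin: centre of its underside.
- screwdriver: Bystander: screwdriver, 170 mm long in x, lying on the bench to the right of the fixture. Origin: centre of its underside.
- hex_key: Bystander: L-shaped hex key, 95 x 31 mm, 5 mm thick, flat on the bench behind the fixture. Origin: middle of the long leg, on the bench.
- key_bunch: Bystander: split ring with three keys, about 80 mm across, 3 mm thick, flat on the bench between the robot and the fixture. Origin: centre of the ring, on the bench.
There are look-alikes about, which are no part of the job. Leave any blue or purple look-alike of the nameplate alone.

How it is judged:
By the outcome, as a careful person would: the job done as asked, in the order asked, and still so for the second after the job is handed in, with the robot touching nothing.
It also fails if it takes over 48 s, if anything falls off the work surface, if the arm or the gripper's body presses on something with over 40 N, if the wrist force passes 120 N, or if a joint passes its speed limit or range.

## Robot

A 6-joint arm with a two-finger parallel gripper is mounted at the origin on the work surface. World frame = base frame: x ahead of the robot, y to its left, z up, the work surface at z = 0. Lengths are in m, angles in rad, forces in N, time in s.
With the tool pointing down it reaches from about 0.225 to 0.725 m from the base axis. Payload 3.1 kg.
Tool frame: the origin (TCP) lies at the very end of the fingers, on their centre line; the grasp point (between the pads) lies 19 mm behind it; z points along the fingers, y is the line along which they close (so a half turn about z gives the same grasp; the last joint's range is limited). The gripper opens to 85 mm and grips with 20 to 120 N. Pads are 22 mm wide; open, the fingers measure 114 mm over their backs; the gripper's body (76 mm by 85 mm) begins 54 mm behind the grasp point. The pads swing forward as they close: fully open they stand 13 mm farther back than shut.
Start: joints at [1.126, 0.048, 0.099, 1.622, 0, 1.443], TCP at [0.164, 0.499, 0.231] pointing down, gripper open.
Joint ranges: [-2.91, 2.91], [-0.99, 1.94], [-1.21, 1.42], [-2.12, 2.29], [-1.49, 1.47], [-3.14, 3.14]. Speed limits (rad/s): [2.79, 2.79, 3.14, 3.14, 3.14, 3.14].

## Interface

Orientations are given as a 3x3 rotation matrix whose columns are the frame's x, y, z axes.
In Python, from cell import arm gives the robot as it stands. The module is installed in compiled form; this text tells all that it offers.
- The arm moves only by the shell command python3 -m crank 'ROWS' [OPENING] [FORCE]. ROWS is JSON, a list of rows, each a list of 2 entries, a list of its own where there are three numbers: the shift along the world's x, y, z in mm, then the turn about the world's z in rad. In form: [[[tx, ty, tz], turn], ...]. A call has exactly 5 rows; each row is the pose to reach, as a shift and turn from the pose commanded when the call began; what a row does not reach only later rows make up. A row lasts 1/8 s, in which the tool goes at most 62.5 mm and 10.7 degrees, less where a joint would pass 70% of its speed; a pose out of reach is approached as far as the arm can. A call with a gripper value outside its range is refused whole. OPENING is the opening, from 0 (shut) to 1 (fully open), set as the call begins (- or left out, the last holds). The fingers move at their own pace and stop on an object; FORCE is the grip in N (left out, the last holds). Time passes only in rows, so rows that repeat a pose let the fingers close, or fill a call up. It gives the time, the measured TCP pose, the force, the opening and the grip force at its end, in the units of the state.
- arm.observe(): the state, without advancing time (a new reading comes with each control period).
- arm.read_camera(name): name is "scene" or "side" or "wrist"; returns a dict with "pixels" (480x640x3 uint8, red, green, blue), "z_map" (480x640 float32, m along the optical axis (not along the pixel's ray), 0 where there is no reading), "camera_matrix" (3x3 intrinsics, pixels), "extrinsics" (4x4, takes a point from world to camera coordinates); the wrist camera has in their place "hand_eye" (4x4, takes a point from camera to tool coordinates, whose origin is the TCP and whose axes are the flange's). Camera axes: x right, y down, z forward; pixel columns grow to the right and rows downward; lengths in m; the calibration is good to about 2 mm. A picture is of the moment at which its call begins: read the wrist's pose just before it.
- arm.close_job(): hands the job in; it is judged then, once.
The state is a dict: "time": time; "qpos": joint angles; "joint_vel": joint speeds; "tau": joint torques, N m; "position": TCP position; "eef_rot": TCP orientation; "ft_force": force on the tool from outside, world axes, zero at the start; "wrist_torque": the same for the moment, N m; "width": finger opening in m; "grip_force": force on a finger pad.
Only numpy, scipy, OpenCV 4.12 (cv2) and the standard library are available. Lean on these libraries where they do the work, as an engineer would, in place of code of your own. Each camera call takes 0.05 s, during which the arm holds its last target. There are 200 camera calls.

## Working session

There is one attempt and no reset: what is moved stays moved. The work goes in short steps, Python scripts to look and compute and a shell command to move; the robot and the scene stay as the last step left them, time stands still between calls to the robot, and variables do not carry over. Pictures are saved under pics/ and viewed, at most 10 in all, crops included, and the job is handed in when it is done.

```bash
mkdir -p pics
cat > h.py <<'E'
import numpy as np, cv2
from cell import arm
def cam(n):
    s=arm.observe(); d=arm.read_camera(n)
    if 'extrinsics' in d: T=np.linalg.inv(d['extrinsics'])
    else:
        W=np.eye(4); W[:3,:3]=s['eef_rot']; W[:3,3]=s['position']; T=W@d['hand_eye']
    return d['pixels'],d['z_map'],d['camera_matrix'],T
def ray(K,T,uv,z):
    uv=np.atleast_2d(np.array(uv,float)); r=np.c_[uv,np.ones(len(uv))]@np.linalg.inv(K).T@T[:3,:3].T
    return T[:3,3]+r*((z-T[2,3])/r[:,2:3])
def proj(K,T,P):
    c=(np.atleast_2d(P)-T[:3,3])@T[:3,:3]; p=c@K.T; return p[:,:2]/p[:,2:]
E
python3 - <<'E'
from h import *
for n in('scene','side'):
    I,z,K,T=cam(n); cv2.imwrite(f'pics/{n}0.png',I[:,:,::-1]); np.savez(f'{n}0.npz',I=I,z=z,K=K,T=T); print(n,T.round(3).tolist(),K[0,0])
s=arm.observe();print(s['time'],s['width'],s['ft_force'])
E
```

```text
scene [[0.623, 0.468, -0.627, 1.028], [0.782, -0.395, 0.482, -0.329], [-0.022, -0.791, -0.612, 0.509], [0.0, 0.0, 0.0, 1.0]] 438.72572145460845
side [[0.999, -0.045, 0.021, 0.529], [-0.048, -0.783, 0.621, -0.647], [-0.012, -0.621, -0.784, 0.874], [0.0, 0.0, 0.0, 1.0]] 578.390598672267
0.1 0.0853294258995927 [0.17719989 0.13287025 0.41008808]
```

View pics/scene0.png

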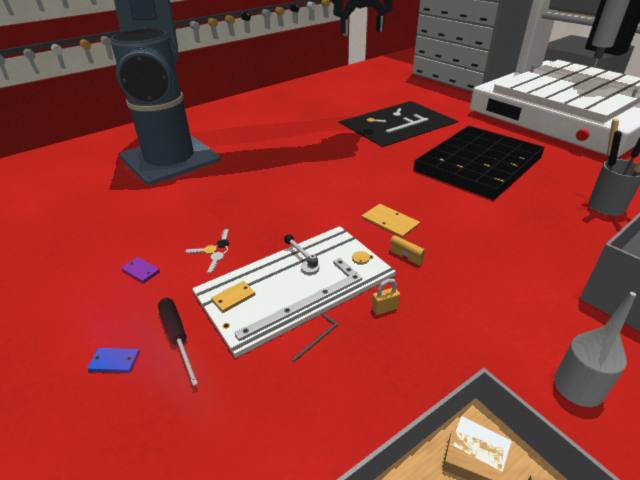

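View pics/side0.png

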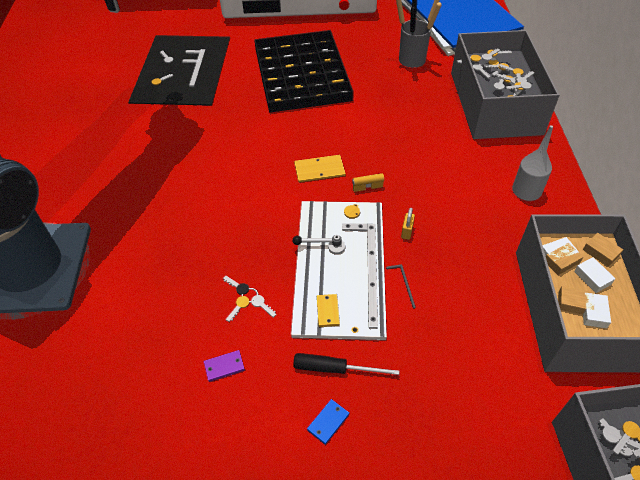

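The side view shows the fixture bed with corners at about (302,202), (383,203), (386,339) and (292,337). The nameplate is at (328,310), the fence runs along column 372, the end stop is at (358,226), the hub at (337,241) and the knob at (297,240). The scene view agrees. The blue and purple look-alikes lie off the bed.

Run:
```python
from h import *
d=np.load('side0.npz');I,z,K,T=[d[k] for k in('I','z','K','T')]
hsv=cv2.cvtColor(I,cv2.COLOR_RGB2HSV)
m=((hsv[...,1]>130)&(hsv[...,0]<14)|(hsv[...,0]>165)&(hsv[...,1]>130)).astype(np.uint8)
roi=np.zeros_like(m); roi[198:345,286:392]=1
b=(((hsv[...,1]<50)&(hsv[...,2]>60)).astype(np.uint8))*roi
b=cv2.morphologyEx(b,cv2.MORPH_OPEN,np.ones((5,5)))
c=max(cv2.findContours(b,0,1)[0],key=cv2.contourArea)
h=cv2.convexHull(c); q=cv2.approxPolyDP(h,6,True)[:,0]; print(q.tolist())
P=ray(K,T,q,.012);print((P*1000).round(1).tolist())
y=((hsv[...,0]>15)&(hsv[...,0]<32)&(hsv[...,1]>120)).astype(np.uint8)*roi
for c in cv2.findContours(y,0,1)[0]:
    if cv2.contourArea(c)<100: continue
    P=ray(K,T,c[:,0],.020)[:,:2]*1000; r=cv2.minAreaRect(P.astype(np.float32)); print('yellow',np.round(r[0],1),np.round(r[1],1),r[2],cv2.boundingRect(c))
k=(hsv[...,2]<60).astype(np.uint8); k[:228]=0;k[252:]=0;k[:,:285]=0;k[:,304:]=0
mm=cv2.moments(k);uv=[mm['m10']/mm['m00'],mm['m01']/mm['m00']];print('knob',uv,ray(K,T,[uv],.029)*1000)
cv2.imwrite('pics/crop.png',cv2.resize(I[195:345,280:395,::-1],None,fx=4,fy=4,interpolation=cv2.INTER_CUBIC)[:600])
```

```text
[[302, 201], [381, 203], [385, 339], [292, 336]]
[[513.0, 123.7, 12.0], [669.4, 109.1, 12.0], [642.9, -191.0, 12.0], [488.6, -177.0, 12.0]]
yellow [ 550.2 -134.5] [35.3 62.3] 0.839976966381073 (317, 294, 23, 33)
yellow [608.7  84.7] [29.6 32.5] 12.008394241333008 (344, 204, 16, 14)
knob [296.6034482758621, 240.1551724137931] [[500.83544764  12.16448742  29.        ]]
```

View pics/crop.png

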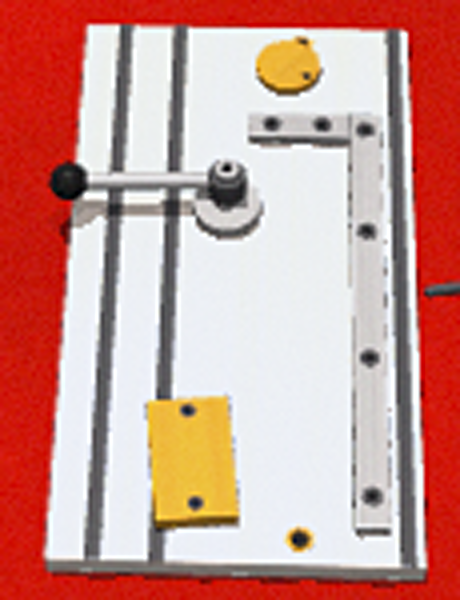

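The crop shows the plate with corners at (148,403), (228,397), (238,520) and (156,527). The fence's front face runs from (352,140) to (357,530), and the lever points to the robot, nearly open. I'll go above the plate and look with the wrist camera.

```bash
python3 -c "
from cell import arm;print(arm.observe()['eef_rot'].round(3).tolist() if hasattr(arm.observe()['eef_rot'],'round') else arm.observe()['eef_rot'])"
python3 -m crank '[[[20,-55,0],0],[[50,-110,0],0],[[80,-165,0],0],[[115,-215,0],0],[[145,-270,0],0]]' 0.3 20
python3 -m crank '[[[30,-52,0],0],[[60,-104,0],0],[[90,-156,0],0],[[120,-208,0],0],[[150,-260,0],0]]'
python3 -m crank '[[[30,-30,0],0],[[60,-60,0],0],[[80,-65,0],0],[[80,-65,0],0],[[80,-65,0],0]]'
python3 - <<'E'
from h import *
I,z,K,T=cam('wrist'); cv2.imwrite('pics/w1.png',I[:,:,::-1]); np.savez('w1.npz',I=I,z=z,K=K,T=T);print(T.round(3),K)
print(arm.observe()['eef_rot'],arm.observe()['position'])
E
```

```text
[[-0.95, 0.312, -0.001], [0.312, 0.95, -0.002], [0.0, -0.002, -1.0]]
time: 0.72
position: [0.3091, 0.2273, 0.2308]
eef_rot: [[-0.95, 0.311, 0.0], [0.311, 0.95, -0.0], [-0.0, 0.0, -1.0]]
ft_force: [2.2, 0.4, 0.9]
width: 0.0253
grip_force: 0.0
time: 1.35
position: [0.4589, -0.0329, 0.2309]
eef_rot: [[-0.95, 0.312, -0.0], [0.312, 0.95, 0.0], [0.0, 0.0, -1.0]]
ft_force: [1.5, -0.5, 1.0]
width: 0.0256
grip_force: 0.0
time: 1.98
position: [0.5377, -0.0955, 0.231]
eef_rot: [[-0.95, 0.311, -0.002], [0.311, 0.95, 0.0], [0.002, -0.0, -1.0]]
ft_force: [-0.3, 0.2, 0.1]
width: 0.0259
grip_force: 0.0
[[ 0.311  0.903  0.296  0.462]
 [ 0.95  -0.295 -0.098 -0.071]
 [-0.001  0.312 -0.95   0.374]
 [ 0.     0.     0.     1.   ]] [[396.90320971   0.         319.64448452]
 [  0.         396.90320971 237.83592281]
 [  0.           0.           1.        ]]
[[-9.50422573e-01  3.10960183e-01 -8.34567815e-04]
 [ 3.10960085e-01  9.50422940e-01  2.47494185e-04]
 [ 8.70153233e-04 -2.42932185e-05 -9.99999621e-01]] [ 0.53767991 -0.09542445  0.23128779]
```

View pics/w1.png

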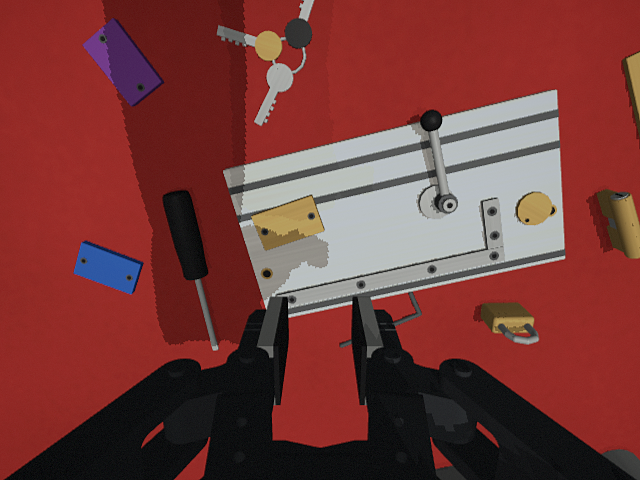

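The wrist view shows the whole fixture: bed corners at about (223,170), (556,90) and (565,257), the plate at (288,221), the knob at (431,120), the hub at (448,204), the fence from (275,297) to (497,255) and the end stop at (491,225).

Run:
```python
from h import *
d=np.load('w1.npz');I,z,K,T=[d[k] for k in('I','z','K','T')]
hsv=cv2.cvtColor(I,cv2.COLOR_RGB2HSV)
roi=np.zeros(z.shape,np.uint8); roi[85:320,215:570]=1
red=((hsv[...,0]<10)|(hsv[...,0]>168))&(hsv[...,1]>140)
b=((~red).astype(np.uint8))*roi; b[285:,330:]=0
b=cv2.morphologyEx(b,cv2.MORPH_OPEN,np.ones((7,7)))
c=max(cv2.findContours(b,0,1)[0],key=cv2.contourArea)[:,0]
P=ray(K,T,c,.012)[:,:2]*1000
H=cv2.convexHull(c)[:,0]; q=cv2.approxPolyDP(H,5,True)[:,0]
print(q.tolist(),(ray(K,T,q,.012)*1000).round(0)[:,:2].tolist())
def edge(a,e):  # fit line to contour pts between pixel a,e
    a,e=np.array(a,float),np.array(e,float); t=(e-a)/np.hypot(*(e-a)); n=np.array([-t[1],t[0]])
    s=(c-a)@t; k=(abs((c-a)@n)<5)&(s>15)&(s<np.hypot(*(e-a))-15)
    vx,vy,x,y=cv2.fitLine(P[k].astype(np.float32),cv2.DIST_HUBER,0,.01,.01).ravel(); return np.array([x,y]),np.array([vx,vy]),k.sum()
for a,e in(((223,170),(556,90)),((556,90),(565,257)),((223,170),(265,295))):
    p,t,n=edge(a,e); print('edge',p.round(1),t.round(4),n)
y=((hsv[...,0]>13)&(hsv[...,0]<32)&(hsv[...,1]>90)).astype(np.uint8)*roi
for c2 in cv2.findContours(cv2.morphologyEx(y,cv2.MORPH_CLOSE,np.ones((5,5))),0,1)[0]:
    if cv2.contourArea(c2)<300: continue
    Q=ray(K,T,c2[:,0],.020)[:,:2]*1000; r=cv2.minAreaRect(Q.astype(np.float32)); print('yellow',np.round(r[0],1),np.round(r[1],1),r[2])
for nm,p,zz in(('fenceR',(275,295),.018),('cornerpx',(486,252),.018),('endtip',(483,200),.018),('knob',(431,120),.029),('hub',(449,205),.038)):
    print(nm,(ray(K,T,p,zz)*1000).round(1))
# wide depth check
for p in((380,230),(431,120),(300,215)): print(p,z[p[1],p[0]], )
# fence front top edge by gradient along columns
g=cv2.cvtColor(I,cv2.COLOR_RGB2GRAY).astype(float); cv2.imwrite('pics/fcrop.png',cv2.resize(I[185:305,270:510,::-1],None,fx=3,fy=3,interpolation=cv2.INTER_CUBIC))
```

```text
[[557, 90], [564, 259], [287, 319], [252, 319], [226, 168], [428, 111]] [[511.0, 126.0], [669.0, 112.0], [648.0, -168.0], [637.0, -202.0], [485.0, -168.0], [494.0, 17.0]]
edge [497.5 -20.6] [0.0829 0.9966] 301
edge [585.5 119.3] [ 0.9966 -0.083 ] 138
edge [ 547.6 -177.5] [ 0.9967 -0.0817] 97
yellow [703.6  46.8] [53.7 17.9] 71.9054183959961
yellow [ 548.8 -131.2] [36.4 60. ] 1.123055100440979
yellow [606.4  87.6] [33.2 31. ] 25.170991897583008
fenceR [[ 615.7 -168.4   18. ]]
cornerpx [[635.7  38.7  18. ]]
endtip [[584.6  45.6  18. ]]
knob [[500.   13.7  29. ]]
hub [[573.   10.2  38. ]]
(380, 230) 0.3789526
(431, 120) 0.3208383
(300, 215) 0.3656715
```

View pics/fcrop.png

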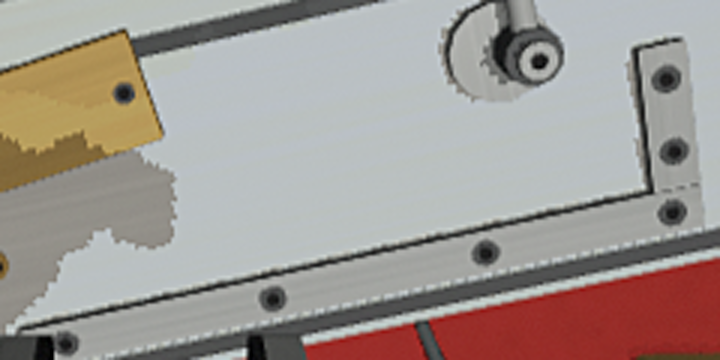

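```bash
python3 -m crank '[[[4,-12,-40],0.11],[[8,-24,-80],0.22],[[11,-36,-120],0.336],[[11,-36,-165],0.336],[[11,-36,-185],0.336]]'
python3 -m crank '[[[0,0,-4],0],[[0,0,-8],0],[[0,0,-12],0],[[0,0,-16],0],[[0,0,-18],0]]'
```

```text
time: 2.65
position: [0.5466, -0.1306, 0.0433]
eef_rot: [[-1.0, -0.02, -0.005], [-0.02, 1.0, 0.002], [0.005, 0.002, -1.0]]
ft_force: [-0.7, -0.7, -0.2]
width: 0.0257
grip_force: 0.0
time: 3.28
position: [0.5497, -0.1321, 0.0285]
eef_rot: [[-1.0, -0.019, 0.0], [-0.019, 1.0, -0.0], [-0.0, -0.0, -1.0]]
ft_force: [-0.2, 0.9, -0.5]
width: 0.0257
grip_force: 0.0
```

```bash
python3 -m crank '[[[0,0,-2],0],[[0,0,-4],0],[[0,0,-6],0],[[0,0,-7],0],[[0,0,-7],0]]'
```

```text
time: 3.9
position: [0.5494, -0.132, 0.0212]
eef_rot: [[-1.0, -0.019, -0.0], [-0.019, 1.0, 0.0], [0.0, 0.0, -1.0]]
ft_force: [0.5, -0.1, -0.6]
width: 0.0255
grip_force: 0.0
```

```bash
python3 -m crank '[[[0,0,-1],0],[[0,0,-2],0],[[0,0,-3],0],[[0,0,-3],0],[[0,0,-3],0]]'
python3 -m crank '[[[0,0,-1],0],[[0,0,-1],0],[[0,0,-1],0],[[0,0,-1],0],[[0,0,-1],0]]'
```

```text
time: 4.53
position: [0.5499, -0.1321, 0.0199]
eef_rot: [[-1.0, -0.019, 0.001], [-0.019, 1.0, -0.0], [-0.001, -0.0, -1.0]]
ft_force: [-2.3, 1.4, 6.4]
width: 0.0258
grip_force: 3.2
time: 5.15
position: [0.5503, -0.1323, 0.0199]
eef_rot: [[-1.0, -0.019, 0.002], [-0.019, 1.0, -0.001], [-0.002, -0.001, -1.0]]
ft_force: [-3.4, 1.7, 10.0]
width: 0.0256
grip_force: 4.9
```

```bash
python3 -m crank '[[[6,0,0],-0.02],[[14,-1,0],-0.05],[[22,-2,0],-0.08],[[30,-2.5,0],-0.103],[[30,-2.5,0],-0.103]]'
python3 - <<'E'
from h import *
I,z,K,T=cam('wrist'); cv2.imwrite('pics/w2.png',I[:,:,::-1]); np.savez('w2.npz',I=I,K=K,T=T)
hsv=cv2.cvtColor(I,cv2.COLOR_RGB2HSV)
y=((hsv[...,0]>13)&(hsv[...,0]<32)&(hsv[...,1]>90)).astype(np.uint8)
for c2 in cv2.findContours(cv2.morphologyEx(y,cv2.MORPH_CLOSE,np.ones((5,5))),0,1)[0]:
    if cv2.contourArea(c2)<300: continue
    Q=ray(K,T,c2[:,0],.020)[:,:2]*1000; r=cv2.minAreaRect(Q.astype(np.float32)); print('yellow',cv2.boundingRect(c2),np.round(r[0],1),np.round(r[1],1),r[2])
E
```

```text
time: 5.78
position: [0.5817, -0.1352, 0.0199]
eef_rot: [[-0.996, 0.084, 0.004], [0.084, 0.996, -0.002], [-0.005, -0.001, -1.0]]
ft_force: [-0.0, -0.4, 6.3]
width: 0.0261
grip_force: 3.4
yellow (248, 268, 152, 89) [ 581.3 -134.3] [59.6 40.1] 85.23802185058594
```

View pics/w2.png

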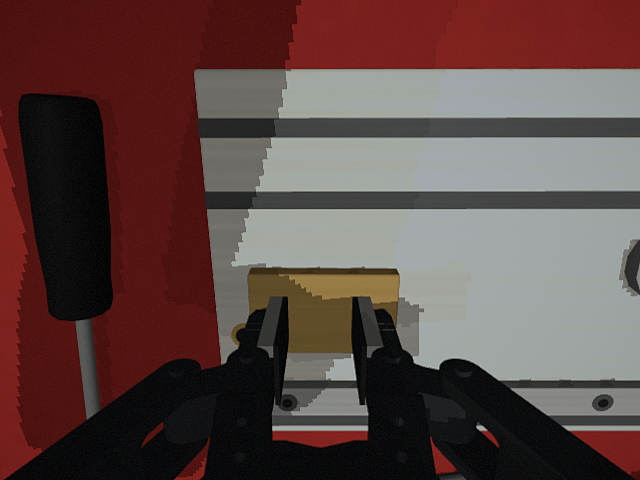

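The plate (pixels x 248–400, y 268–355) follows the fingertips and now lies parallel to the slots, about 18 mm short of the fence. I'll continue to the fence with a little more pressure.

```bash
python3 -m crank '[[[4,-0.3,-1],0],[[8,-0.7,-1],0],[[12,-1,-1],0],[[15,-1.2,-1],0],[[15,-1.2,-1],0]]'
python3 -m crank '[[[1,0,0],0],[[2,-0.2,0],0],[[3,-0.2,0],0],[[4,-0.3,0],0],[[4,-0.3,0],0]]'
python3 -m crank '[[[1,0,0],0],[[2,-0.2,0],0],[[2,-0.2,0],0],[[2,-0.2,0],0],[[2,-0.2,0],0]]'
```

```text
time: 6.45
position: [0.5962, -0.1365, 0.0199]
eef_rot: [[-0.996, 0.084, 0.004], [0.084, 0.996, -0.002], [-0.004, -0.002, -1.0]]
ft_force: [-2.9, 0.6, 11.5]
width: 0.0259
grip_force: 5.5
time: 7.08
position: [0.5998, -0.1368, 0.0199]
eef_rot: [[-0.996, 0.084, 0.003], [0.084, 0.996, -0.002], [-0.004, -0.002, -1.0]]
ft_force: [-3.9, 0.8, 12.0]
width: 0.0253
grip_force: 5.7
time: 7.7
position: [0.6008, -0.1368, 0.0199]
eef_rot: [[-0.996, 0.084, 0.001], [0.084, 0.996, -0.002], [-0.001, -0.002, -1.0]]
ft_force: [-6.4, 0.6, 13.1]
width: 0.0256
grip_force: 6.5
```

```bash
python3 -m crank '[[[1,0,0],0],[[1.5,0,0],0],[[1.5,0,0],0],[[1.5,0,0],0],[[1.5,0,0],0]]'
python3 - <<'E'
from h import *
I,z,K,T=cam('wrist'); cv2.imwrite('pics/w3.png',cv2.resize(I[240:440,200:460,::-1],None,fx=3,fy=3,interpolation=cv2.INTER_CUBIC))
E
```

```text
time: 8.32
position: [0.6016, -0.1369, 0.0199]
eef_rot: [[-0.996, 0.084, -0.0], [0.084, 0.996, -0.002], [0.0, -0.002, -1.0]]
ft_force: [-7.8, 0.5, 14.0]
width: 0.0257
grip_force: 7.1
```

View pics/w3.png

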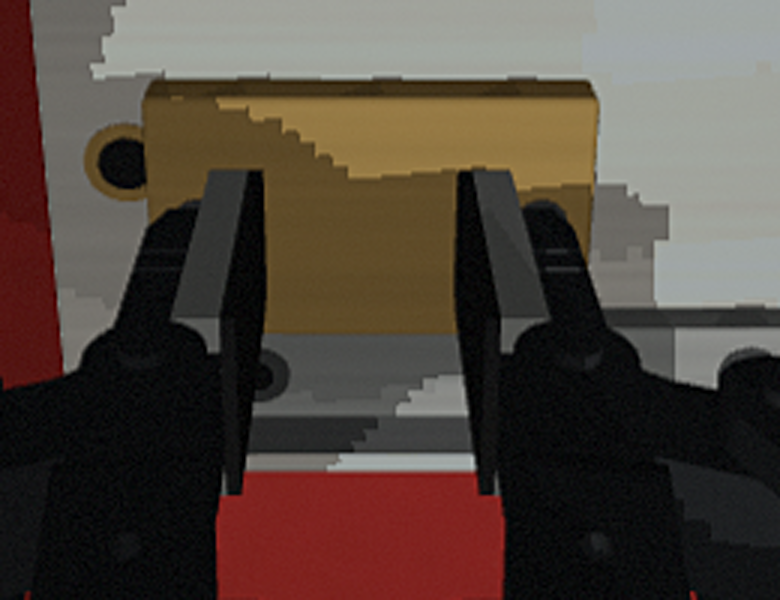

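The plate's far edge meets the fence with no gap (edge along row ~332), and the lateral force has risen to about 8 N, so it is flush. Next I'll drag it along the fence with the slight bias kept.

```bash
python3 -m crank '[[[0.5,6,0],0],[[1.2,14,0],0],[[2,24,0],0],[[2.9,35,0],0],[[3.7,45,0],0]]'
python3 -m crank '[[[0.8,10,0],0],[[1.7,20,0],0],[[2.5,30,0],0],[[3.3,40,0],0],[[3.7,45,0],0]]'
```

```text
time: 9.0
position: [0.6072, -0.0937, 0.0199]
eef_rot: [[-0.996, 0.085, 0.004], [0.085, 0.996, -0.006], [-0.004, -0.005, -1.0]]
ft_force: [-2.6, -4.9, 10.4]
width: 0.0255
grip_force: 5.2
time: 9.62
position: [0.611, -0.0482, 0.0199]
eef_rot: [[-0.996, 0.084, 0.004], [0.084, 0.996, -0.005], [-0.004, -0.005, -1.0]]
ft_force: [-3.6, -4.2, 11.0]
width: 0.0257
grip_force: 5.4
```

```bash
python3 -m crank '[[[0.8,10,0],0],[[1.7,20,0],0],[[2.5,30,0],0],[[3.3,40,0],0],[[4.1,48,0],0]]'
python3 - <<'E'
from h import *
I,z,K,T=cam('wrist'); cv2.imwrite('pics/w4.png',cv2.resize(I[240:440,200:460,::-1],None,fx=3,fy=3,interpolation=cv2.INTER_CUBIC))
E
```

```text
time: 10.25
position: [0.6149, -0.0002, 0.0199]
eef_rot: [[-0.996, 0.085, 0.004], [0.085, 0.996, -0.005], [-0.004, -0.005, -1.0]]
ft_force: [-3.0, -5.3, 11.5]
width: 0.0253
grip_force: 5.7
```

View pics/w4.png

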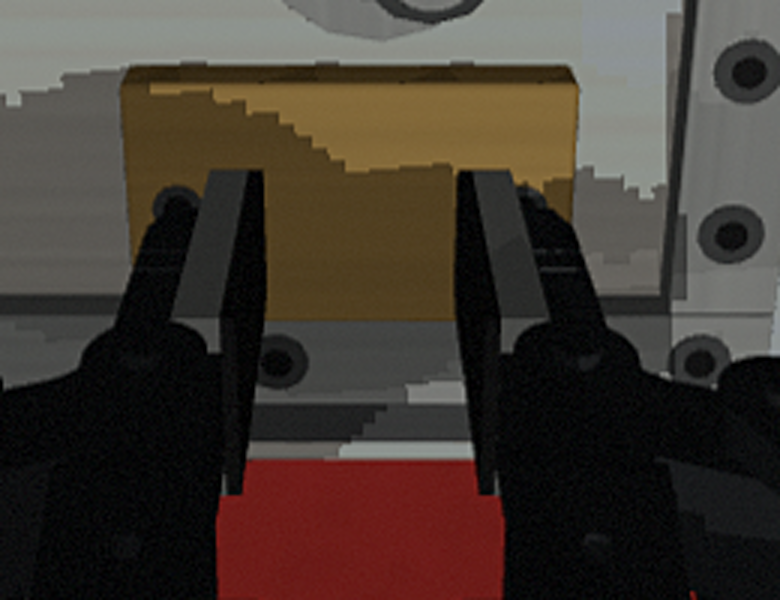

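The plate is still flush (rows 66–320). Its right edge is at column ~578 and the end-stop face at ~672, so about 12 mm remain.

```bash
python3 -m crank '[[[0.4,4,0],0],[[0.8,8,0],0],[[1,11,0],0],[[1.2,13,0],0],[[1.4,14,0],0]]'
python3 -m crank '[[[0.2,1,0],0],[[0.3,2,0],0],[[0.3,2,0],0],[[0.3,2,0],0],[[0.3,2,0],0]]'
python3 - <<'E'
from h import *
I,z,K,T=cam('wrist'); cv2.imwrite('pics/w5.png',cv2.resize(I[240:440,200:460,::-1],None,fx=3,fy=3,interpolation=cv2.INTER_CUBIC))
E
```

```text
time: 10.92
position: [0.6162, 0.0135, 0.0199]
eef_rot: [[-0.996, 0.085, 0.003], [0.085, 0.996, -0.005], [-0.004, -0.005, -1.0]]
ft_force: [-3.8, -5.3, 12.3]
width: 0.0252
grip_force: 5.8
time: 11.55
position: [0.6172, 0.0156, 0.0199]
eef_rot: [[-0.996, 0.085, 0.005], [0.085, 0.996, -0.004], [-0.005, -0.004, -1.0]]
ft_force: [-1.6, -3.6, 10.4]
width: 0.0252
grip_force: 5.2
```

View pics/w5.png

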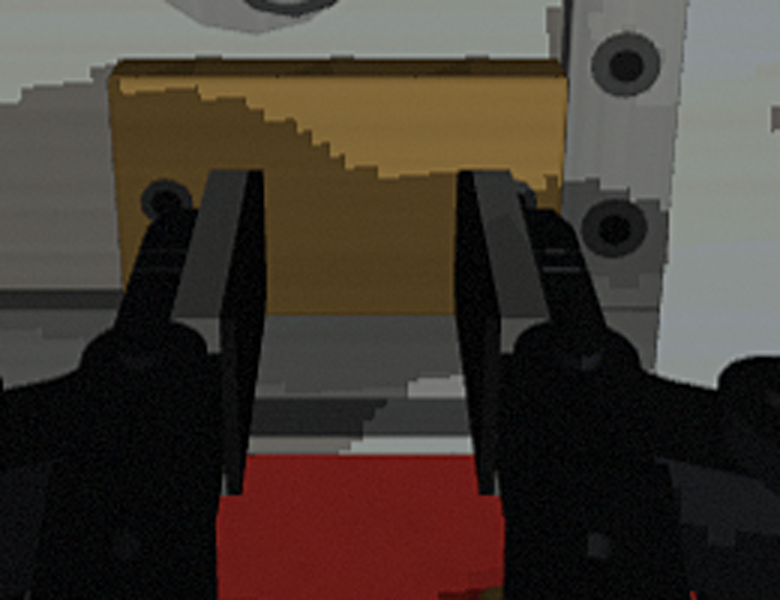

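The right edge (column ~566) is now at the end-stop face. I'll push a bit further to confirm it is seated, first in y, then in x.

```bash
python3 -m crank '[[[0.2,1,-0.5],0],[[0.4,2,-0.5],0],[[0.4,3,-0.5],0],[[0.4,3,-0.5],0],[[0.4,3,-0.5],0]]'
python3 -m crank '[[[1,0,0],0],[[2,0.5,0],0],[[2,1,0],0],[[2,1,0],0],[[2,1,0],0]]'
```

```text
time: 12.22
position: [0.6185, 0.0184, 0.0199]
eef_rot: [[-0.996, 0.085, 0.007], [0.085, 0.996, -0.005], [-0.007, -0.004, -1.0]]
ft_force: [-1.4, -4.1, 10.1]
width: 0.0258
grip_force: 5.3
time: 12.85
position: [0.6193, 0.0191, 0.0199]
eef_rot: [[-0.996, 0.085, 0.004], [0.085, 0.996, -0.005], [-0.005, -0.005, -1.0]]
ft_force: [-4.0, -4.7, 12.5]
width: 0.026
grip_force: 6.2
```

```bash
python3 -m crank '[[[0.2,1,0],0],[[0.3,2,0],0],[[0.4,4,0],0],[[0.4,4,0],0],[[0.4,4,0],0]]'
python3 - <<'E'
from h import *
I,z,K,T=cam('wrist'); cv2.imwrite('pics/w6.png',cv2.resize(I[240:440,200:460,::-1],None,fx=3,fy=3,interpolation=cv2.INTER_CUBIC))
E
```

```text
time: 13.48
position: [0.621, 0.0235, 0.0199]
eef_rot: [[-0.996, 0.085, 0.007], [0.085, 0.996, -0.005], [-0.007, -0.004, -1.0]]
ft_force: [-1.2, -4.6, 9.6]
width: 0.0254
grip_force: 5.1
```

View pics/w6.png

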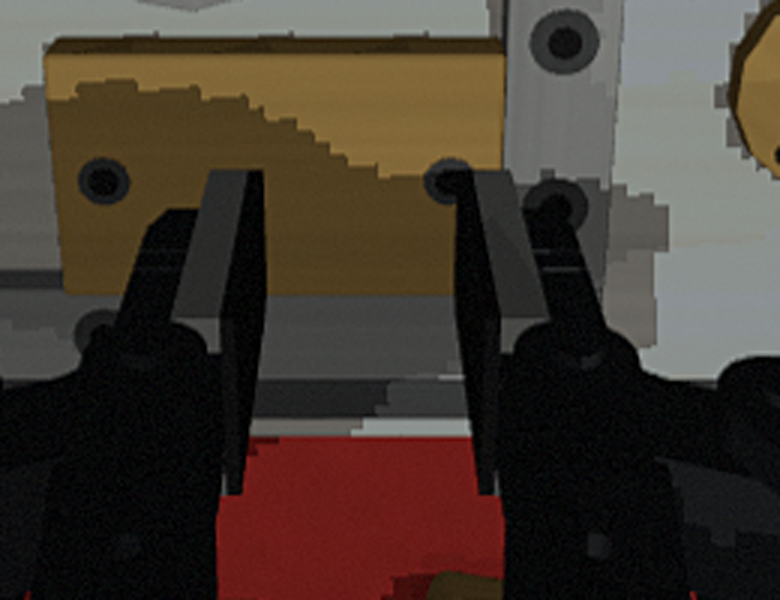

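The plate's right edge (column ~503) lies against the end stop (face ~505), and its far edge (row ~295) is against the fence. The tips now only slip on it, so it is home. I'll lift straight up, shut the fingers and check the plate and lever numerically.

```bash
python3 -m crank '[[[-1,-3,1],0],[[-1,-3,4],0],[[-1,-3,20],0],[[-1,-3,50],0],[[-1,-3,80],0]]'
python3 -m crank '[[[-40,5,30],0],[[-75,10,50],0],[[-75,10,50],0],[[-75,10,50],0],[[-75,10,50],0]]' 0
python3 - <<'E'
from h import *
O=np.array([582.,-30.4]);ex=np.array([.9966,-.083]);ey=np.array([.083,.9966]);loc=lambda p:np.array([(p-O)@ex,(p-O)@ey])
for n in('side','wrist'):
    I,z,K,T=cam(n);hsv=cv2.cvtColor(I,cv2.COLOR_RGB2HSV)
    y=((hsv[...,0]>13)&(hsv[...,0]<32)&(hsv[...,1]>90)).astype(np.uint8)
    for c in cv2.findContours(cv2.morphologyEx(y,cv2.MORPH_CLOSE,np.ones((3,3))),0,1)[0]:
        if cv2.contourArea(c)<100: continue
        Q=ray(K,T,c[:,0],.020)[:,:2]*1000; r=cv2.minAreaRect(Q.astype(np.float32)); l=loc(np.array(r[0]))
        if abs(l[0])<90 and abs(l[1])<150: print(n,cv2.boundingRect(c),l.round(1),np.round(r[1],1),round(r[2],2))
s=arm.observe();p=np.array(s['position'])*1000;print(p.round(1),loc(p[:2]).round(1),np.round(s['qpos'],2),s['width'],s['ft_force'])
R=42;pv=np.array([-12.7,40]);prev=None
for th in[-.35,0,.2,.4,.6,.8,1,1.2,1.4,1.57,1.65]:
    u=np.array([-np.cos(th),-np.sin(th)]);t=np.array([np.sin(th),-np.cos(th)]);h=11*max(np.sin(th),0)+14.5*np.cos(th)+4
    l=pv+u*R-t*h; w=O+l[0]*ex+l[1]*ey; print(th,w.round(1),(w-p[:2]).round(1))
E
```

```text
time: 14.15
position: [0.6164, 0.023, 0.0966]
eef_rot: [[-0.997, 0.083, -0.001], [0.083, 0.997, 0.0], [0.001, -0.0, -1.0]]
ft_force: [-0.4, -1.1, 1.2]
width: 0.0256
grip_force: 0.0
time: 14.78
position: [0.5421, 0.0327, 0.1447]
eef_rot: [[-0.996, 0.084, -0.002], [0.084, 0.996, 0.0], [0.002, -0.0, -1.0]]
ft_force: [0.0, 0.3, -0.1]
width: 0.0003
grip_force: 0.0
side (348, 229, 19, 28) [27.8 40.6] [64.  34.1] 85.72
side (344, 204, 16, 15) [ 17.4 116.1] [31.1 33.1] 15.93
wrist (59, 302, 15, 13) [  18.5 -132.6] [10.9 10.1] 85.22
wrist (261, 293, 80, 45) [24.9 44.2] [59.6 37.5] 85.21
wrist (382, 283, 48, 39) [ 14.2 121.2] [33.5 30.8] 28.71
[542.   32.7 144.7] [-45.1  59.5] [-0.06  0.09 -0.02  1.45 -0.    0.02] -0.00011088901532872484 [-0.62220725  0.72775377  0.2519896 ]
-0.35 [541.9  44.1] [-0.1 11.5]
0 [532.3  32.4] [-9.7 -0.2]
0.2 [528.6  25.9] [-13.4  -6.8]
0.4 [526.  18.] [-16.  -14.7]
0.6 [525.2   9. ] [-16.8 -23.6]
0.8 [ 5.265e+02 -5.000e-01] [-15.5 -33.2]
1 [530.4 -10. ] [-11.6 -42.7]
1.2 [536.7 -18.7] [ -5.3 -51.4]
1.4 [545.4 -25.8] [  3.4 -58.5]
1.57 [554.2 -30.1] [ 12.2 -62.8]
1.65 [558.7 -31.4] [ 16.7 -64.1]
```

```bash
python3 -m crank '[[[-10,14,0],0],[[-10,14,-50],0],[[-10,14,-100],0],[[-10,14,-122],0],[[-10,14,-122],0]]'
python3 -m crank '[[[0,-7,0],0],[[0,-12,0],0],[[-2,-17,0],0],[[-4,-22,0],0],[[-5,-26,0],0]]'
python3 -c "
from cell import arm;s=arm.observe();print(s['position'],s['ft_force'])"
```

```text
time: 15.5
position: [0.5288, 0.0477, 0.021]
eef_rot: [[-0.997, 0.083, -0.007], [0.083, 0.997, 0.001], [0.007, 0.0, -1.0]]
ft_force: [-0.3, -0.0, 0.3]
width: 0.0002
grip_force: 0.0
time: 16.12
position: [0.5279, 0.0207, 0.0248]
eef_rot: [[-0.996, 0.084, 0.003], [0.084, 0.996, 0.001], [-0.002, 0.001, -1.0]]
ft_force: [0.4, 0.8, 2.1]
width: -0.0002
grip_force: 1.2
[0.52794557 0.02068052 0.02480594] [0.43685481 0.75689976 2.08338566]
```

```bash
cat > lever.py <<'E'
from h import *
O=np.array([582.,-30.4]);ex=np.array([.9966,-.083]);ey=np.array([.083,.9966]);loc=lambda p:np.array([(p-O)@ex,(p-O)@ey])
for n in('side','scene'):
    I,z,K,T=cam(n)
    b=(I.max(2)<70).astype(np.uint8); N,L,S,C=cv2.connectedComponentsWithStats(b)
    for i in range(1,N):
        if 20<S[i,4]<6000:
            l=loc(ray(K,T,C[i],.029)[0,:2]*1000)-[-12.7,40]
            if 62<np.hypot(*l)<84 and l[0]<20: print(n,S[i].tolist(),l.round(1),'th',round(float(np.arctan2(-l[1],-l[0])),3))
s=arm.observe();print(np.round(s['position'],4),np.round(s['ft_force'],1))
E
python3 lever.py
```

```text
side [293, 241, 9, 9, 64] [-70.2 -15. ] th 0.211
scene [279, 238, 9, 9, 54] [-72.6 -14.8] th 0.201
[0.5275 0.0204 0.0245] [0.4 0.6 2. ]
```

```bash
python3 -m crank '[[[0,-3,-1],0],[[-1,-6,-1],0],[[-1,-10,-1],0],[[-1,-14,-1],0],[[-1,-18,-1],0]]'
python3 lever.py
```

```text
time: 16.85
position: [0.5254, 0.0026, 0.0222]
eef_rot: [[-0.996, 0.084, -0.001], [0.084, 0.996, 0.0], [0.001, -0.0, -1.0]]
ft_force: [-0.4, 1.6, -0.2]
width: 0.0002
grip_force: 0.6
scene [269, 247, 9, 9, 64] [-59.6 -42.5] th 0.62
scene [251, 257, 35, 15, 54] [-34.2 -64.7] th 1.085
[0.5255 0.0022 0.0223] [0.6 0.8 0.6]
```

```bash
python3 -m crank '[[[1,-6,0],0],[[3,-11,0],0],[[6,-16,0],0],[[10,-20,0],0],[[15,-25,0],0]]'
python3 lever.py
```

```text
time: 17.58
position: [0.541, -0.0225, 0.0226]
eef_rot: [[-0.996, 0.084, -0.001], [0.084, 0.996, 0.0], [0.001, -0.0, -1.0]]
ft_force: [-1.5, 1.5, -0.2]
width: 0.0002
grip_force: 0.7
[ 0.5416 -0.0231  0.0228] [-0.1 -0.8  0.1]
```

```bash
python3 -m crank '[[[4,-3,0],0],[[8,-5,0],0],[[11,-7,0],0],[[14,-8,0],0],[[16,-8,0],0]]'
python3 -m crank '[[[1,0,0],0],[[2,0,0],0],[[3,0,0],0],[[3,0,0],0],[[3,0,0],0]]'
python3 lever.py
```

```text
time: 18.3
position: [0.5566, -0.0304, 0.0225]
eef_rot: [[-0.996, 0.084, -0.001], [0.084, 0.996, -0.001], [0.001, -0.001, -1.0]]
ft_force: [-3.0, 0.7, -0.0]
width: 0.0004
grip_force: 1.5
time: 18.92
position: [0.5578, -0.0305, 0.0224]
eef_rot: [[-0.996, 0.084, -0.005], [0.084, 0.996, -0.001], [0.004, -0.001, -1.0]]
ft_force: [-5.6, -0.8, 2.1]
width: -0.0
grip_force: 3.5
side [334, 267, 10, 10, 75] [  7.2 -72.7] th 1.67
scene [240, 272, 43, 17, 147] [  0.4 -81.6] th 1.575
[ 0.5578 -0.0305  0.0224] [-7.2 -0.1  2.9]
```

```bash
python3 -m crank '[[[-4,0,0],0],[[-14,0,0],0],[[-24,0,0],0],[[-30,0,30],0],[[-40,0,80],0]]'
python3 -m crank '[[[0,0,40],0],[[-10,0,60],0],[[-10,0,60],0],[[-10,0,60],0],[[-10,0,60],0]]'
python3 lever.py
python3 - <<'E'
from h import *
O=np.array([582.,-30.4]);ex=np.array([.9966,-.083]);ey=np.array([.083,.9966]);loc=lambda p:np.array([(p-O)@ex,(p-O)@ey])
I,z,K,T=cam('wrist');hsv=cv2.cvtColor(I,cv2.COLOR_RGB2HSV)
cv2.imwrite('pics/w9.png',I[:,:,::-1]);np.savez('w9.npz',I=I,z=z,K=K,T=T)
# depth points in the fixture frame
v,u=np.mgrid[:480,:640]; r=np.c_[u.ravel(),v.ravel(),np.ones(u.size)]@np.linalg.inv(K).T*z.reshape(-1,1)
P=r@T[:3,:3].T+T[:3,3]; P=P[z.ravel()>0]*1000; L=np.c_[(P[:,:2]-O)@ex,(P[:,:2]-O)@ey,P[:,2]]
k=(abs(L[:,0]+12.7)<30)&(L[:,1]>-45)&(L[:,1]<28)&(L[:,2]>26)&(L[:,2]<45)
Q=L[k]; print('rod+knob pts',k.sum())
for a in range(-45,28,8):
    q=Q[(Q[:,1]>=a)&(Q[:,1]<a+8)]
    if len(q): print(a+4,np.median(q[:,0]).round(1),len(q),q[:,2].max().round(1))
y=((hsv[...,0]>13)&(hsv[...,0]<32)&(hsv[...,1]>90)).astype(np.uint8)
for c in cv2.findContours(cv2.morphologyEx(y,cv2.MORPH_CLOSE,np.ones((3,3))),0,1)[0]:
    if cv2.contourArea(c)<100: continue
    Q=ray(K,T,c[:,0],.020)[:,:2]*1000; rr=cv2.minAreaRect(Q.astype(np.float32)); l=loc(np.array(rr[0])); print(l.round(1),np.round(rr[1],1),round(rr[2],2))
f=(L[:,2]>15.5)&(L[:,2]<18.9)&(L[:,0]>30)&(L[:,0]<66)&(abs(L[:,1])<140); 
for a in(-100,-60,-20,0): 
    q=L[f&(abs(L[:,1]-a)<8)]; print('fence',a,np.percentile(q[:,0],[2,98]).round(1) if len(q) else None)
q=L[(L[:,2]>15.5)&(L[:,2]<18.9)&(L[:,0]>0)&(L[:,0]<38)&(L[:,1]>60)&(L[:,1]<100)]; print('stop',np.percentile(q[:,1],[2,98]).round(1) if len(q) else None)
q=L[(L[:,2]>18.9)&(L[:,2]<22)&(L[:,0]>3)&(L[:,0]<60)&(L[:,1]>5)&(L[:,1]<100)]; print('plate',np.percentile(q[:,:2],[1,99],axis=0).round(1) if len(q) else None)
E
```

```text
time: 19.65
position: [0.5177, -0.0299, 0.1015]
eef_rot: [[-0.996, 0.084, -0.004], [0.084, 0.996, 0.001], [0.004, 0.0, -1.0]]
ft_force: [0.6, 0.3, 0.2]
width: -0.0
grip_force: 0.0
time: 20.27
position: [0.5091, -0.03, 0.1609]
eef_rot: [[-0.996, 0.084, -0.003], [0.084, 0.996, 0.001], [0.003, 0.0, -1.0]]
ft_force: [0.4, 0.3, -0.3]
width: -0.0004
grip_force: 0.0
side [334, 268, 9, 9, 63] [  6.8 -73.6] th 1.663
[ 0.5093 -0.0301  0.1613] [0.6 0.7 0.3]
rod+knob pts 670
-41 -9.6 74 38.3
-33 -12.1 189 39.8
-25 -10.7 109 37.0
-17 -10.3 10 33.7
7 -11.9 57 34.0
15 -12.4 109 34.5
23 -12.8 112 33.6
31 -12.5 10 33.0
[117.7 101.2] [27.3  7.4] 46.54
[  18.  -134.6] [11.  10.6] 53.96
[ 48.5 199. ] [88.  26.4] 9.24
[25.5 48.6] [51.6 38.5] 85.22
[ 12.7 120.2] [32.5 31.8] 21.19
[-54.5 222.1] [96.4 27.8] 7.95
[-174.2  -77.4] [21.9 20.9] 85.18
fence -100 [44.7 55.8]
fence -60 [44.6 56.3]
fence -20 None
fence 0 None
stop [63.6 89.6]
plate [[ 3.9 26.2]
 [46.4 84.6]]
```

```bash
python3 -m crank '[[[10,20,20],0],[[20,40,40],0],[[30,50,60],0],[[30,50,60],0],[[30,50,60],0]]'
python3 - <<'E'
from h import *
O=np.array([582.,-30.4]);ex=np.array([.9966,-.083]);ey=np.array([.083,.9966]);loc=lambda p:np.array([(p-O)@ex,(p-O)@ey])
I,z,K,T=cam('wrist'); np.savez('w10.npz',I=I,z=z,K=K,T=T)
pt=lambda l,zz:proj(K,T,np.r_[(O+l[0]*ex+l[1]*ey)/1000,zz])[0]
print('pred knob px',pt((-12.7,-33),.029),'hub',pt((-12.7,40),.038),'corner',pt((45,75),.018))
b=(I.max(2)<70).astype(np.uint8); N,Lb,S,C=cv2.connectedComponentsWithStats(b)
for i in range(1,N):
    l=loc(ray(K,T,C[i],.029)[0,:2]*1000)
    if 30<S[i,4]<2000 and abs(l[0])<90 and abs(l[1])<100: print(S[i].tolist(),C[i].round(1),l.round(1))
v,u=np.mgrid[:480,:640]; r=np.c_[u.ravel(),v.ravel(),np.ones(u.size)]@np.linalg.inv(K).T*z.reshape(-1,1)
P=r@T[:3,:3].T+T[:3,3]; P=P[z.ravel()>0]*1000; L=np.c_[(P[:,:2]-O)@ex,(P[:,:2]-O)@ey,P[:,2]]
q=L[(abs(L[:,0]+12.7)<20)&(L[:,1]>-22)&(L[:,1]<28)&(L[:,2]>30)&(L[:,2]<36)]
print('rod fit',np.polyfit(q[:,1],q[:,0],1),len(q))
q=L[(abs(L[:,0]+12.7)<25)&(L[:,1]>-45)&(L[:,1]<-24)&(L[:,2]>34)&(L[:,2]<42)];print('knob top',q.mean(0),len(q))
q=L[(abs(L[:,0]+12.7)<16)&(abs(L[:,1]-40)<16)&(L[:,2]>35.5)&(L[:,2]<42)];print('hub top',q.mean(0),len(q))
q=L[(L[:,2]>15.5)&(L[:,2]<18.9)&(L[:,0]>35)&(L[:,0]<66)&(L[:,1]<10)&(L[:,1]>-120)];print('fence',np.percentile(q[:,0],[2,98]) if len(q) else 0)
q=L[(L[:,2]>19)&(L[:,2]<22)&(L[:,0]>3)&(L[:,0]<60)&(L[:,1]>5)&(L[:,1]<100)]; print('plate',np.percentile(q[:,:2],[1,99],axis=0).round(1))
E
```

```text
time: 21.05
position: [0.5394, 0.0195, 0.2216]
eef_rot: [[-0.996, 0.084, -0.002], [0.084, 0.996, -0.0], [0.002, -0.0, -1.0]]
ft_force: [-0.6, -0.3, -0.1]
width: -0.0002
grip_force: 0.0
pred knob px [231.96899853 241.73947017] hub [313.51974807 245.00452397] corner [350.49959849 294.71008132]
[104, 178, 139, 7, 767] [165.8 181.1] [-67.2 -85.5]
[237, 178, 101, 2, 105] [285.2 178. ] [-69.7  16.2]
[116, 207, 142, 7, 749] [180.  210.7] [-41.3 -76.3]
[259, 213, 66, 1, 66] [291.5 213. ] [-39.1  20.8]
[304, 230, 20, 23, 217] [313.  239.1] [-15.1  39.4]
[223, 239, 19, 20, 295] [232.2 248.6] [ -6.2 -33.2]
[135, 294, 153, 2, 258] [201.7 294.4] [ 39.2 -64.9]
[217, 299, 10, 8, 59] [221.6 302.4] [ 47.6 -46.9]
[129, 311, 129, 6, 554] [182.4 313.1] [ 58.8 -85.1]
rod fit [ -0.07461686 -10.11165119] 459
knob top [ -7.72775414 -32.26693252  36.57341026] 218
hub top [-12.8548987   40.12883995  37.8549932 ] 125
fence [44.8537327  59.41191332]
plate [[ 3.9 14.5]
 [55.2 86.5]]
```

Run:
```python
from h import *
d=np.load('w10.npz');I,K,T=d['I'],d['K'],d['T'];hsv=cv2.cvtColor(I,cv2.COLOR_RGB2HSV)
O=np.array([582.,-30.4]);ex=np.array([.9966,-.083]);ey=np.array([.083,.9966])
y=((hsv[...,0]>13)&(hsv[...,0]<32)&(hsv[...,1]>90)).astype(np.uint8)
for c in cv2.findContours(y,0,1)[0]:
    Q=ray(K,T,c[:,0],.020)[:,:2]*1000-O; l=np.c_[Q@ex,Q@ey]
    if cv2.contourArea(c)>200 and abs(l.mean(0)-[27,45]).max()<20: print(l.min(0).round(1),l.max(0).round(1),cv2.minAreaRect(l.astype(np.float32)))
# row of pixel values just right of plate (towards stop) and beyond fence edge, at mid-plate
p=lambda a,b,zz:proj(K,T,np.r_[(O+a*ex+b*ey)/1000,zz])[0]
u,v=p(27,75,.020).round().astype(int);print(u,v,I[v,u-7:u+9].tolist())
```

```text
[ 7.3 14.5] [45.4 74.6] ((26.48047637939453, 44.48402404785156), (60.004730224609375, 38.03944396972656), 89.51042175292969)
351 278 [[39, 40, 43], [47, 51, 55], [87, 83, 79], [177, 145, 83], [181, 152, 88], [182, 154, 87], [161, 134, 84], [92, 90, 86], [152, 156, 155], [153, 155, 152], [155, 157, 152], [156, 158, 154], [157, 158, 155], [165, 166, 162], [146, 149, 145], [145, 147, 144]]
```

```bash
python3 -c "
from cell import arm;print(arm.close_job())"
```

```text
the job is handed in; nothing more can be done
None
```

I handed in the job with the plate home in the corner, within about 1 mm by camera, and the clamp closed. The lever went slightly past parallel, to about 1.64 rad against 1.57 (its end stop is at 1.65), and I left it there because it holds the plate tighter; no verdict came back.

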